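# Seat a soldering tile between two sprung jaws

### The job

Take the white soldering tile off the firebrick and clamp it in the sprung-jaw holder: with its other end held up, push one end under the lip of either jaw until that jaw springs back far enough, lower the other end behind the second lip, and let the springs centre the tile, so that it lies level on both ledges under both lips, squarely in the middle of the jaws. The tile is brittle, so never press it against a jaw with more than about 22 newtons, and leave the pots, cup, dish and charcoal block where they are.

Things in the scene. Friction and masses are not known exactly. Their poses are not given: they have to be found in the camera images.
- tile_c (a point): centre, half-way up, of the loose white ceramic soldering tile with fine holes and reddish stains: 120 (own x) x 56 (own y) x 9 mm, 0.08 to 0.17 kg, brittle. It starts level on the brick, underside 34 mm over the table, long side along the brick's, overhanging it by about 8 mm at each long side: to be gripped across its 56 mm width.
- holder_seat (a point): middle of the fixed tile holder, 44.5 mm over the table; x along its rods from jaw a to jaw b, z up. Steel feet 90 mm wide (knobs to 44 mm high) 107 mm either side. Nominally the seated tile's centre, but rods and jaws are clamped as last used, so the true middle between the jaws is up to 6 mm off along x and all jaw heights up to 3 mm higher or lower: not reported, to be felt or seen.
- jaw_a (a joint): how far jaw a (-x end; blue, brass lip, 64 mm wide) is pushed outward from rest, m; hard stop at 0.0165. Spring: 1.8 N at rest plus 0.6 N per mm (9.6 N at 13 mm, 11.7 N at the stop), damped. Groove in its inner face, nominal heights: ledge below, top at 40 mm, 50 mm wide, reaching 22 mm inward from the back wall; lip above from 53 to 60 mm (= wall top), reaching 5 mm inward.
- jaw_b (a joint): the same for jaw b, the mirror image at the +x end, outward along the holder's +x. At rest the back walls stand 112 mm and the lips 102 mm apart. The centred tile pushes each jaw back 4 mm; for its other end to pass the second lip, the first jaw must be pushed back more than 13 mm. Rod tops 26 mm high, within 19 mm of the midline: fingers have room beside the tile.
- charcoal: matt black charcoal block, 80 x 46 x 34 mm high; origin at the centre of its underside
- pot1: small round white powder pot with clear lid, 40 mm across, 44 mm high; origin under its centre
- pot2: as pot1
- pot3: as pot1
- flux_cup: white porcelain cup, 68 mm across, 45 mm high; origin under its centre
- dish: shallow white porcelain dish, 90 mm across, 22 mm high; origin under its centre
- brick: terracotta-coloured firebrick offcut, 80 x 40 x 34 mm high, on which the tile lies at the start with its long side along the brick's long side; origin at the centre of its underside
There are look-alikes about, which are no part of the job. What is meant by the part that bears tile_c is not pink, and is the larger of those in its own colour.

How it is judged:
By the outcome, as a careful person would: the job done as asked, in the order asked, and still so for the second after the job is handed in, with the robot touching nothing.
It also fails if it takes over 48 s, if anything falls off the work surface, if the arm or the gripper's body presses on something with over 40 N, if the wrist force passes 120 N, or if a joint passes its speed limit or range.

### The arm

A 6-joint arm with a two-finger parallel gripper is mounted at the origin on the work surface. World frame = base frame: x ahead of the robot, y to its left, z up, the work surface at z = 0. Lengths are in mm, angles in rad, forces in N, time in s.
With the tool pointing down it reaches from about 350 to 775 mm from the base axis. Payload 7.3 kg.
Tool frame: the origin (TCP) lies between the finger pads; the fingertips stand 25 mm ahead of it and the grasp point (between the pads) lies 6 mm ahead of it; z points along the fingers, y is the line along which they close (so a half turn about z gives the same grasp; the last joint's range is limited). The gripper opens to 92 mm and grips with 3 to 60 N. Pads are 19 mm wide; open, the fingers measure 130 mm over their backs; the gripper's body (75 mm by 190 mm) begins 47 mm behind the grasp point.
Start: joints at [-1.294, 0.342, 1.524, -0, 1.275, -0.146], TCP at [215.439, -478.778, 251.741] pointing down, gripper open.
Joint ranges: [-2.53, 2.53], [-0.77, 2.02], [0.04, 2.7], [-1, 4.14], [0.28, 2.66], [-3.11, 3.11]. Speed limits (rad/s): [2.57, 2.57, 3.14, 3.14, 3.14, 3.14].

### API

Orientations are given as [roll, pitch, yaw] about the fixed x, y, z axes, in that order (R = Rz(yaw) Ry(pitch) Rx(roll)).
In Python, from plant import bot gives the robot as it stands.
- The arm moves only by the tool play_rows, never from a script. Its argument "commands" is a list of rows, each an object of numbers: "x", "y", "z": the shift along the tool's x, y, z in m; "twist": the turn about the tool's z in degrees. In form: [{"x": .., "y": .., "z": .., "twist": ..}, ...]. A call has exactly 8 rows; each row is the pose to reach, as a shift and turn from the pose commanded when the call began, along the tool's axes at that moment; what a row does not reach only later rows make up. A row lasts 1/10 s, in which the tool goes at most 50 mm and 8.59 degrees, less where a joint would pass 70% of its speed; a pose out of reach is approached as far as the arm can. A call with a gripper value outside its range is refused whole. "jaw" is the closure, from 0 (fully open) to 1 (shut), set as the call begins (left out, the last holds). The fingers move at their own pace and stop on an object; the grip force is fixed at half the most. Time passes only in rows, so rows that repeat a pose let the fingers close, or fill a call up. It gives the time, the measured TCP pose, the force, the opening and the grip force at its end, in the units of the state.
- bot.get_obs(): the state, without advancing time (a new reading comes with each control period).
- bot.capture(name): name is "scene" or "top" or "wrist"; returns a dict with "pixels" (420x560x3 uint8, red, green, blue), "fx", "fy", "cx", "cy" (pixels), "k1" (the pictures are not rectified: a ray, as slopes to the right and down, at radius r is drawn at 1 + k1 r^2 times it, then the intrinsics apply), "eye" and "rotation" of the camera in the world. Camera axes: x right, y down, z forward; pixel columns grow to the right and rows downward; lengths in mm; the calibration is good to about 2 mm. A picture is of the moment at which its call begins. There is no depth.
- bot.close_job(): hands the job in; it is judged then, once.
The state is a dict: "time": time; "joint_positions": joint angles; "dq": joint speeds; "tau": joint torques, N m; "tool_pos": TCP position; "tcp_rot": TCP orientation; "contact_force": force on the tool from outside, world axes, zero at the start; "moment": the same for the moment, N m; "grip_width": finger opening in mm; "finger_force": force on a finger pad.
Only numpy, scipy, OpenCV 4.12 (cv2) and the standard library are available. Lean on these libraries where they do the work, as an engineer would, in place of code of your own. Each camera call takes 0.05 s, during which the arm holds its last target. There are 200 camera calls.

## Working session

There is one attempt and no reset: what is moved stays moved. The work goes in short steps, Python scripts to look and compute and a tool call to move; the robot and the scene stay as the last step left them, time stands still between calls to the robot, and variables do not carry over. Pictures are saved under pics/ and viewed, at most 10 in all, crops included, and the job is handed in when it is done.

Besides the shell and the picture viewer there is one more tool, called after "Emit:" as name(argument=value, ...) on one line, values as JSON. play_rows: Moves the arm, as the interface text tells. Its arguments: {"type":"object","properties":{"commands":{"type":"array"},"jaw":{"type":"number"}},"required":["commands"]}

```bash
ls; mkdir -p pics; python3 - <<'E'
from plant import bot
import cv2,numpy as np,pickle
o=bot.get_obs(); print({k:np.round(v,3) for k,v in o.items()})
for n in ("scene","top","wrist"):
    c=bot.capture(n); pickle.dump(c,open(f"pics/{n}0.pkl","wb"))
    cv2.imwrite(f"pics/{n}0.png",c["pixels"][:,:,::-1])
    print(n,c["fx"],c["fy"],c["cx"],c["cy"],c["k1"],np.round(c["eye"],1),np.round(c["rotation"],3).tolist())
E
```

```text
pics
{'time': np.float64(0.0), 'joint_positions': array([-1.294,  0.343,  1.525,  0.   ,  1.275, -0.146]), 'dq': array([-0.001, -0.001, -0.001, -0.002,  0.   , -0.001]), 'tau': array([-1.0000e-03, -4.3125e+01, -2.4422e+01,  7.2000e-02,  5.6000e-02,
       -0.0000e+00]), 'tool_pos': array([ 215.328, -478.41 ,  251.039]), 'tcp_rot': array([-3.14 , -0.   ,  0.423]), 'contact_force': array([-0.266, -0.563, -0.242]), 'moment': array([-0.003,  0.013, -0.031]), 'finger_force': np.float64(0.0), 'grip_width': np.float64(92.12)}
scene 418.1853047703431 418.1853047703431 285.7575733388381 212.85015871345317 -0.050410686009079 [1289.2 -264.3  567.1] [-2.136, 0.006, 1.292]
top 501.4269946400602 501.4269946400602 284.00255535622415 204.28589741213173 -0.13646792337674868 [ 476.1  -41.3 1271.6] [-3.092, 0.007, -1.584]
wrist 331.5054694088339 331.5054694088339 277.64802457579617 205.5293526002358 -0.04061118470166492 [ 282.7 -449.1  385.2] [2.861, 0.001, -1.149]
```

View pics/top0.png

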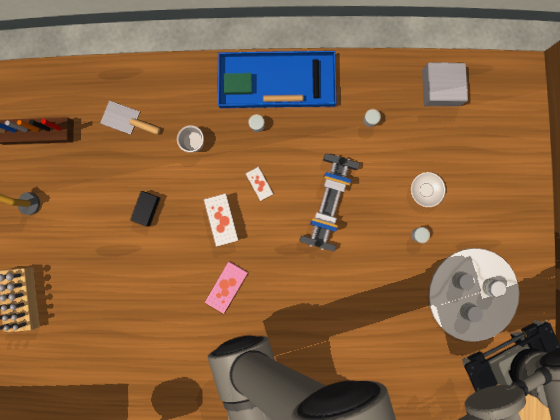

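View pics/scene0.png

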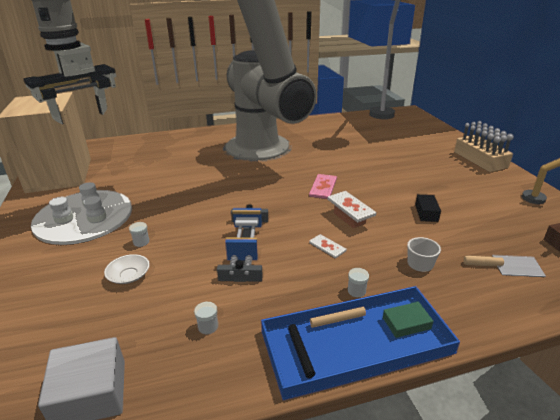

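The top view shows the large white tile on the brick at px (221,219), with decoys at (259,184) (small white) and (226,288) (pink). The holder is around (331,202), charcoal at (146,208), the cup at (191,139), pots at (257,122), (373,117) and (422,235), and the dish at (428,190). The scene view agrees.

```bash
cat > h.py <<'E'
import cv2,numpy as np,pickle
from scipy.spatial.transform import Rotation as R
def RM(c): return R.from_euler('xyz',c["rotation"]).as_matrix()
def toworld(c,px,z):
    px=np.atleast_2d(np.float64(px)); d=np.stack([(px[:,0]-c["cx"])/c["fx"],(px[:,1]-c["cy"])/c["fy"]],1)
    s=d.copy()
    for _ in range(20): s=d/(1+c["k1"]*(s**2).sum(1,keepdims=True))
    w=np.c_[s,np.ones(len(s))]@RM(c).T; e=np.array(c["eye"])
    return e+w*((z-e[2])/w[:,2:])
def topix(c,P):
    q=(np.atleast_2d(P)-c["eye"])@RM(c); s=q[:,:2]/q[:,2:]
    s=s*(1+c["k1"]*(s**2).sum(1,keepdims=True))
    return s*[c["fx"],c["fy"]]+[c["cx"],c["cy"]]
def rects(c,mask,z,amin):
    for k in cv2.findContours(mask,cv2.RETR_EXTERNAL,cv2.CHAIN_APPROX_NONE)[0]:
        if cv2.contourArea(k)<amin: continue
        w=toworld(c,k[:,0,:],z)[:,:2].astype(np.float32)
        r=cv2.minAreaRect(w); b=cv2.boxPoints(r)
        e=b[1]-b[0] if np.linalg.norm(b[1]-b[0])>np.linalg.norm(b[2]-b[1]) else b[2]-b[1]
        print(k[:,0].mean(0).round(),"c",np.round(r[0],1),"size",np.round(r[1],1),"long yaw deg",round(np.degrees(np.arctan2(e[1],e[0]))%180,2))
def hsv(c): return cv2.cvtColor(c["pixels"],cv2.COLOR_RGB2HSV)
E
python3 - <<'E'
from h import *
c=pickle.load(open("pics/top0.pkl","rb")); H=hsv(c)
white=cv2.inRange(H,(0,0,150),(180,70,255)); red=cv2.inRange(H,(0,90,150),(8,255,255))
m=(white|red); m[:, :120]=0; m[:,280:]=0
m=cv2.morphologyEx(m,cv2.MORPH_CLOSE,np.ones((3,3)))
print("tile z43");rects(c,m,43,150)
b=cv2.inRange(H,(100,120,60),(125,255,255)); b[:140]=0
print("blue z60");rects(c,b,60,15)
y=cv2.inRange(H,(15,90,110),(32,255,255)); y[:150]=0;y[260:]=0;y[:,:300]=0;y[:,365:]=0
print("brass z60");rects(c,y,60,5)
k=cv2.inRange(H,(0,0,0),(180,255,45));k[:,:120]=0;k[:,165:]=0;k[:185]=0;k[235:]=0
print("charcoal z34");rects(c,k,34,100)
cv2.imwrite("pics/crop1.png",cv2.resize(c["pixels"][100:320,120:380,::-1],None,fx=3,fy=2.7,interpolation=cv2.INTER_CUBIC))
s=pickle.load(open("pics/scene0.pkl","rb"));Hs=hsv(s)
b=cv2.inRange(Hs,(100,120,60),(125,255,255));b[:200]=0;b[290:]=0;b[:,:215]=0;b[:,280:]=0
for kk in cv2.findContours(b,cv2.RETR_EXTERNAL,cv2.CHAIN_APPROX_NONE)[0]:
    if cv2.contourArea(kk)>20: print("scene blue",cv2.boundingRect(kk))
E
```

```text
tile z43
[224. 287.] c [334.7 110.8] size [49.4 46.6] long yaw deg 89.55
[221. 220.] c [501.2 122.6] size [119.5  56.9] long yaw deg 14.26
[259. 184.] c [588.9  27. ] size [77.  36.7] long yaw deg 27.98
[190. 138.] c [704.8 198.8] size [65.  65.2] long yaw deg 134.51
[256. 122.] c [743.8  33. ] size [34.8 37.9] long yaw deg 179.49
[127. 118.] c [757.2 364. ] size [53.  61.8] long yaw deg 160.18
[205.  34.] c [974.7 179.3] size [413.   83.2] long yaw deg 89.79
blue z60
[323. 226.] c [ 482.8 -127.9] size [62.8  9.8] long yaw deg 72.83
[338. 177.] c [ 601.1 -165. ] size [62.4  8.2] long yaw deg 72.54
brass z60
[350. 257.] c [ 405.4 -189.8] size [ 9.6 73.7] long yaw deg 99.91
[322. 256.] c [ 411.2 -122.8] size [26.6 16.9] long yaw deg 89.16
[308. 254.] c [414.6 -92. ] size [13.5 36.3] long yaw deg 93.01
[310. 248.] c [428.9 -94.3] size [46.6  8.2] long yaw deg 83.49
[344. 250.] c [ 426.  -181.1] size [50.9 19.3] long yaw deg 89.1
[335. 237.] c [ 455.3 -157.4] size [26.6  9.7] long yaw deg 89.16
[306. 220.] c [498.8 -86. ] size [14.  17.3] long yaw deg 115.77
[324. 222.] c [ 492.4 -129.9] size [68.   7.8] long yaw deg 71.48
[312. 209.] c [ 525.  -100.4] size [26.7  4.5] long yaw deg 82.11
[352. 210.] c [ 516.4 -199.7] size [56.1 46. ] long yaw deg 89.25
[303. 202.] c [540.4 -80.7] size [ 8.6 13.7] long yaw deg 134.22
[353. 197.] c [ 552.9 -203.1] size [51.6 16.7] long yaw deg 84.07
[321. 191.] c [ 567.1 -124.1] size [14.6  4.9] long yaw deg 89.26
[318. 180.] c [ 584.5 -129.7] size [121.9  47. ] long yaw deg 69.97
[309. 164.] c [633.9 -97.1] size [46.4  4.7] long yaw deg 84.47
[357. 158.] c [ 648.2 -214.1] size [28.1 11.5] long yaw deg 67.45
[317. 153.] c [ 659.3 -115.8] size [26.1  8.4] long yaw deg 73.21
charcoal z34
scene blue (226, 240, 31, 20)
scene blue (233, 215, 29, 12)
```

View pics/crop1.png

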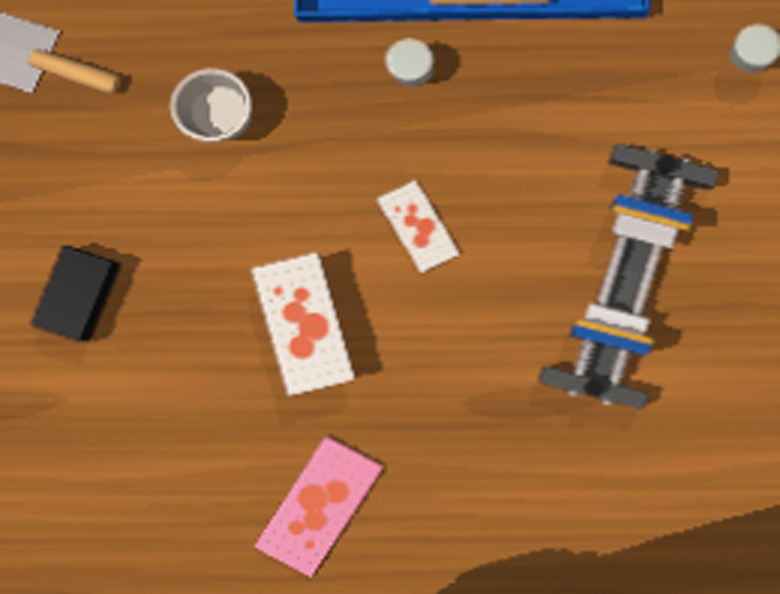

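The crop confirms the layout: the tile's far end points up (+x), and the decoys, cup and charcoal are well clear of the grasp. The tile is at (501.2, 122.6), yaw 14.3°, and measures 119.5×56.9, which matches the given size. The jaw walls' midpoint is about (542, −146) with the axis at −17.4°. I'll move over the tile.

```bash
cat >> h.py <<'E'
def goto(x,y,z,yawdeg):
    from plant import bot
    o=bot.get_obs(); p=np.array(o["tool_pos"]); r=o["tcp_rot"]
    Rm=R.from_euler('xyz',r).as_matrix(); d=(np.array([x,y,z])-p)@Rm/1000
    print("t",round(float(o["time"]),2),"pos",np.round(p,1),"yaw",round(np.degrees(r[2]),2),"F",np.round(o["contact_force"],1),"w",round(float(o["grip_width"]),1),"| shift",np.round(d,4),"twist",round((np.degrees(r[2])-yawdeg+180)%360-180,2))
E
python3 -c "
from h import *
goto(501.2,122.6,150,14.3)"
```

```text
t 0.15 pos [ 215.4 -478.5  251.2] yaw 24.23 F [-0.1 -0.5  0.5] w 92.2 | shift [ 0.5073 -0.4308  0.1018] twist 9.93
```

Emit:
play_rows(commands=[{"x": 0.507, "y": -0.431, "z": 0.0, "twist": 10}, {"x": 0.507, "y": -0.431, "z": 0.0, "twist": 10}, {"x": 0.507, "y": -0.431, "z": 0.0, "twist": 10}, {"x": 0.507, "y": -0.431, "z": 0.03, "twist": 10}, {"x": 0.507, "y": -0.431, "z": 0.05, "twist": 10}, {"x": 0.507, "y": -0.431, "z": 0.07, "twist": 10}, {"x": 0.507, "y": -0.431, "z": 0.1, "twist": 10}, {"x": 0.507, "y": -0.431, "z": 0.1, "twist": 10}], jaw=0)

```text
time: 0.95
tool_pos: [386.0, -118.7, 213.7]
tcp_rot: [3.141, -0.001, 0.248]
contact_force: [0.6, -0.3, 0.0]
grip_width: 92.0
finger_force: 0.0
```

```bash
python3 -c "
from h import *
goto(501.2,122.6,120,14.3)"
```

```text
t 0.95 pos [ 386.  -118.7  213.7] yaw 14.21 F [ 0.6 -0.3  0. ] w 92.0 | shift [ 0.1708 -0.2057  0.0937] twist -0.09
```

Emit:
play_rows(commands=[{"x": 0.17, "y": -0.205, "z": 0.06, "twist": 0}, {"x": 0.17, "y": -0.205, "z": 0.06, "twist": 0}, {"x": 0.17, "y": -0.205, "z": 0.06, "twist": 0}, {"x": 0.17, "y": -0.205, "z": 0.06, "twist": 0}, {"x": 0.17, "y": -0.205, "z": 0.06, "twist": 0}, {"x": 0.17, "y": -0.205, "z": 0.06, "twist": 0}, {"x": 0.17, "y": -0.205, "z": 0.06, "twist": 0}, {"x": 0.17, "y": -0.205, "z": 0.06, "twist": 0}])

```text
time: 1.75
tool_pos: [499.5, 119.9, 153.4]
tcp_rot: [3.141, 0.001, 0.25]
contact_force: [-1.4, 0.3, 0.1]
grip_width: 91.7
finger_force: 0.0
```

```bash
python3 - <<'E'
from plant import bot
from h import *
c=bot.capture("wrist"); pickle.dump(c,open("pics/w1.pkl","wb")); cv2.imwrite("pics/w1.png",c["pixels"][:,:,::-1])
H=hsv(c)
m=cv2.inRange(H,(0,0,150),(180,70,255))|cv2.inRange(H,(0,90,150),(8,255,255))
m=cv2.morphologyEx(m,cv2.MORPH_CLOSE,np.ones((5,5)))
rects(c,m,43,2000)
goto(501.2,122.6,44.5,14.3)
E
```

```text
[275. 202.] c [500.  120.8] size [121.   57.3] long yaw deg 14.25
[412. 117.] c [588.7  41.6] size [69.6 34.1] long yaw deg 27.82
t 1.8 pos [499.5 119.3 153.8] yaw 14.23 F [ 0.6 -0.3  0.7] w 91.9 | shift [ 0.0026 -0.0028  0.1092] twist -0.07
```

View pics/w1.png

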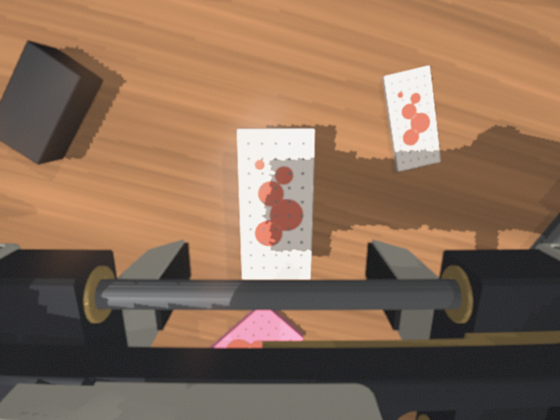

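The wrist view shows the tile squarely between the fingers (px 237–314 × 128–282), and it agrees with the top view within 2 mm. I'll go down and grip.

Emit:
play_rows(commands=[{"x": 0.0015, "y": -0.002, "z": 0.03, "twist": 0}, {"x": 0.0015, "y": -0.002, "z": 0.06, "twist": 0}, {"x": 0.0015, "y": -0.002, "z": 0.085, "twist": 0}, {"x": 0.0015, "y": -0.002, "z": 0.1, "twist": 0}, {"x": 0.0015, "y": -0.002, "z": 0.109, "twist": 0}, {"x": 0.0015, "y": -0.002, "z": 0.109, "twist": 0}, {"x": 0.0015, "y": -0.002, "z": 0.109, "twist": 0}, {"x": 0.0015, "y": -0.002, "z": 0.109, "twist": 0}])

```text
time: 2.6
tool_pos: [501.7, 122.0, 45.9]
tcp_rot: [3.141, -0.002, 0.248]
contact_force: [-0.2, -0.8, -0.0]
grip_width: 91.9
finger_force: 0.0
```

Emit:
play_rows(commands=[{"x": 0, "y": 0, "z": 0, "twist": 0}, {"x": 0, "y": 0, "z": 0, "twist": 0}, {"x": 0, "y": 0, "z": 0, "twist": 0}, {"x": 0, "y": 0, "z": 0, "twist": 0}, {"x": 0, "y": 0, "z": 0, "twist": 0}, {"x": 0, "y": 0, "z": 0, "twist": 0}, {"x": 0, "y": 0, "z": 0, "twist": 0}, {"x": 0, "y": 0, "z": 0, "twist": 0}], jaw=1)

```text
time: 3.4
tool_pos: [501.0, 122.2, 44.9]
tcp_rot: [3.142, -0.0, 0.248]
contact_force: [-0.5, -0.6, 0.3]
grip_width: 55.8
finger_force: 30.0
```

Emit:
play_rows(commands=[{"x": 0, "y": 0, "z": -0.006, "twist": 0}, {"x": 0, "y": 0, "z": -0.015, "twist": 0}, {"x": 0.02, "y": 0, "z": -0.015, "twist": 0}, {"x": 0.045, "y": 0, "z": -0.015, "twist": 0}, {"x": 0.07, "y": 0, "z": -0.015, "twist": 0}, {"x": 0.082, "y": 0, "z": -0.015, "twist": 0}, {"x": 0.082, "y": 0, "z": -0.015, "twist": 0}, {"x": 0.082, "y": 0, "z": -0.015, "twist": 0}])

```text
time: 4.2
tool_pos: [579.8, 142.2, 60.0]
tcp_rot: [3.142, 0.001, 0.248]
contact_force: [-0.3, -0.9, -1.6]
grip_width: 56.1
finger_force: 30.0
```

```bash
python3 - <<'E'
from plant import bot
from h import *
goto(580.5,142,44.5,14.3)
p=np.array(bot.get_obs()["tool_pos"])
t=bot.capture("top"); s=bot.capture("scene")
pickle.dump((t,s),open("pics/2.pkl","wb"))
H=hsv(t); m=cv2.inRange(H,(0,80,100),(14,200,255)); m[:190]=0; m[262:]=0; m[:,:190]=0;m[:,250:]=0
u=np.array([.969,.247,0]); 
for k in cv2.findContours(m,cv2.RETR_EXTERNAL,cv2.CHAIN_APPROX_NONE)[0]:
    if cv2.contourArea(k)>60:
        w=toworld(t,k[:,0],34); a=(w-[500.8,122,0])@u; print(cv2.boundingRect(k),"along",a.min().round(1),a.max().round(1))
a=t["pixels"][130:270,160:300]; b=s["pixels"][140:280,270:410]
cv2.imwrite("pics/v2.png",cv2.resize(np.hstack([a,b])[:,:,::-1],None,fx=2.8,fy=2.8,interpolation=cv2.INTER_CUBIC))
E
```

```text
t 4.2 pos [579.8 142.2  60. ] yaw 14.23 F [-0.3 -0.9 -1.6] w 56.1 | shift [0.0006 0.0004 0.0155] twist -0.07
(190, 201, 17, 17) along 19.7 59.0
(215, 191, 35, 71) along -115.8 56.6
```

View pics/v2.png

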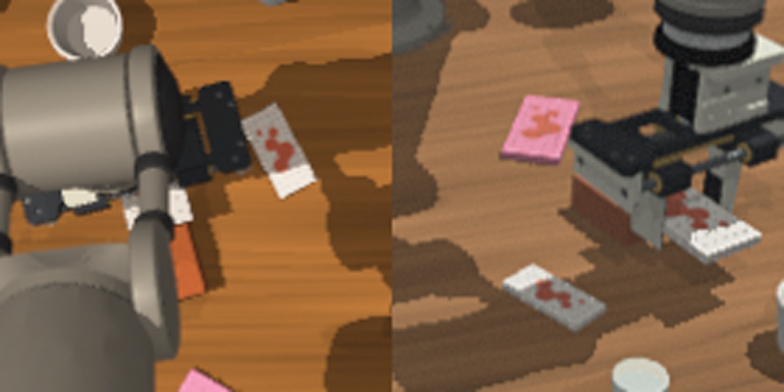

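The tile is lifted level and held. The brick's orange end shows in the left half with its near right corner at about crop (205,290), which is top px (233,234). In the right half the tile's far end hangs clear of the brick.

```bash
python3 - <<'E'
from h import *
t,s=pickle.load(open("pics/2.pkl","rb"))
u=np.array([.969,.247,0]);v=np.array([.247,-.969,0])
w=toworld(t,[[233.2,233.6]],34)-[500.8,122,0]; print("near-right corner along",w@u,"across",w@v)
w=toworld(s,[[270+(575-392)/2.8,140+175/2.8],[270+(640-392)/2.8,140+243/2.8]],34)-[500.8,122,0]; print(w@u,w@v)
E
```

```text
near-right corner along [-40.48719415] across [20.06242391]
[-37.55703821  76.01958054] [17.99720527 35.86943359]
```

Emit:
play_rows(commands=[{"x": 0, "y": 0, "z": 0.008, "twist": 0}, {"x": 0, "y": 0, "z": 0.014, "twist": 0}, {"x": 0, "y": 0, "z": 0.017, "twist": 0}, {"x": 0, "y": 0, "z": 0.019, "twist": 0}, {"x": 0, "y": 0, "z": 0.02, "twist": 0}, {"x": 0, "y": 0, "z": 0.02, "twist": 0}, {"x": 0, "y": 0, "z": 0.02, "twist": 0}, {"x": 0, "y": 0, "z": 0.02, "twist": 0}])

```text
time: 5.1
tool_pos: [580.3, 142.3, 39.9]
tcp_rot: [3.141, 0.0, 0.248]
contact_force: [-2.8, -0.4, 3.4]
grip_width: 55.5
finger_force: 30.0
```

Emit:
play_rows(commands=[{"x": 0, "y": 0, "z": 0.002, "twist": 0}, {"x": 0, "y": 0, "z": 0.004, "twist": 0}, {"x": 0, "y": 0, "z": 0.006, "twist": 0}, {"x": 0, "y": 0, "z": 0.006, "twist": 0}, {"x": 0, "y": 0, "z": 0.006, "twist": 0}, {"x": 0, "y": 0, "z": 0.006, "twist": 0}, {"x": 0, "y": 0, "z": 0.0, "twist": 0}, {"x": 0, "y": 0, "z": -0.03, "twist": 0}])

```text
time: 5.9
tool_pos: [578.3, 142.1, 67.1]
tcp_rot: [-3.141, 0.007, 0.248]
contact_force: [0.3, -0.7, 0.2]
grip_width: 55.2
finger_force: 30.0
```

```bash
python3 - <<'E'
from plant import bot
from h import *
goto(542,-146.5,150,-17.4)
s=bot.capture("scene");w=bot.capture("wrist")
pickle.dump((s,w),open("pics/3.pkl","wb"))
b=cv2.resize(s["pixels"][120:260,270:410],(420,420),interpolation=cv2.INTER_CUBIC)
a=cv2.resize(w["pixels"][60:340,140:400],(380,420))
cv2.imwrite("pics/v3.png",np.hstack([b,a])[:,:,::-1])
E
```

```text
t 5.9 pos [578.3 142.1  67.1] yaw 14.22 F [ 0.3 -0.7  0.2] w 55.2 | shift [-0.1067  0.2708 -0.0824] twist 31.62
```

View pics/v3.png

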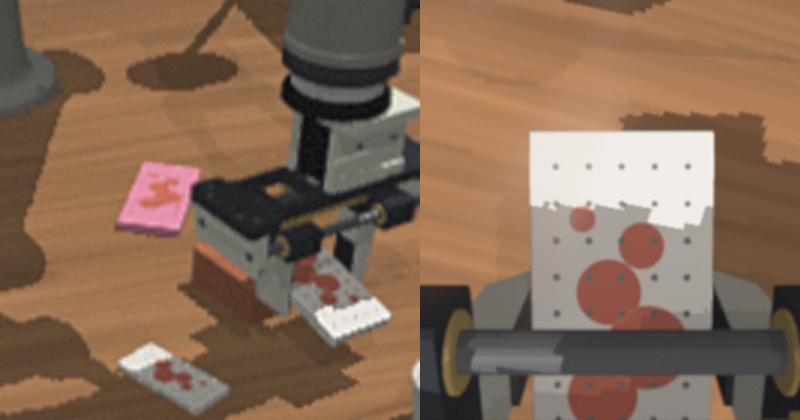

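The tile is visibly tilted now, with its far end low. In the wrist view its far edge is at about px (215–341, 147). I'll calculate the tilt from that edge and its known 56 mm width.

```bash
cat >> h.py <<'E'
def tilt(w,p,yaw):
    """far top edge of the held tile in the wrist view, from its known 56 mm width; tool-frame along/up from grasp point"""
    H=hsv(w); m=cv2.inRange(H,(0,0,120),(180,45,255)); m[:, :180]=0; m[:,380:]=0; m[270:]=0
    m=cv2.morphologyEx(m,cv2.MORPH_OPEN,np.ones((5,5)))
    k=max(cv2.findContours(m,cv2.RETR_EXTERNAL,cv2.CHAIN_APPROX_NONE)[0],key=cv2.contourArea)[:,0]
    top=k[:,1].min(); row=np.median([k[k[:,0]==x,1].min() for x in range(k[:,0].min()+8,k[:,0].max()-8)])
    band=k[(k[:,1]>row+4)&(k[:,1]<row+12)]; l=np.median(band[band[:,0]<280,0]);r=np.median(band[band[:,0]>280,0])+1
    e=np.array(w["eye"]); 
    d=[toworld(w,[[x,row]],e[2]-100)[0]-e for x in (l,r)]
    s=56/np.linalg.norm(d[1]-d[0]); P=[e+s*q for q in d]; M=(P[0]+P[1])/2
    u=np.array([np.cos(yaw),np.sin(yaw),0]); q=M-(p-[0,0,6]); a=q@u
    print("edge px",l,r,row,"along",a.round(1),"up",q[2].round(1))
    # tilt assuming far top corner at (60,4.5) rotated down by th (ray met with the arc)
    from scipy.optimize import brentq
    mid=d[0]/2+d[1]/2; 
    ray=lambda s_: (e+s_*mid-(p-[0,0,6]))
    f=lambda s_: np.hypot(ray(s_)@u,ray(s_)[2])-np.hypot(60,4.5)
    for s_ in np.linspace(.6,2.2,60):
        if f(s_)*f(s_+.028)<0:
            z=brentq(f,s_,s_+.028); q=ray(z); print("arc: along",(q@u).round(1),"up",q[2].round(1),"tilt",round(np.degrees(np.arctan2(4.5,60)-np.arctan2(q[2],q@u)),1))
E
python3 - <<'E'
from h import *
s,w=pickle.load(open("pics/3.pkl","rb"))
tilt(w,np.array([578.3,142.1,67.1]),np.radians(14.22))
E
```

```text
edge px 215.0 342.0 147.5 along 61.7 up -0.0
```

Emit:
play_rows(commands=[{"x": 0, "y": 0, "z": -0.04, "twist": 0}, {"x": 0, "y": 0.04, "z": -0.075, "twist": 6}, {"x": -0.03, "y": 0.08, "z": -0.075, "twist": 12}, {"x": -0.05, "y": 0.12, "z": -0.075, "twist": 18}, {"x": -0.07, "y": 0.16, "z": -0.075, "twist": 25}, {"x": -0.08, "y": 0.2, "z": -0.075, "twist": 31.6}, {"x": -0.09, "y": 0.23, "z": -0.075, "twist": 31.6}, {"x": -0.105, "y": 0.26, "z": -0.075, "twist": 31.6}])

```text
time: 6.8
tool_pos: [542.6, -137.1, 144.5]
tcp_rot: [-3.142, -0.001, -0.304]
contact_force: [0.4, -0.9, -1.2]
grip_width: 56.1
finger_force: 30.0
```

```bash
python3 - <<'E'
from plant import bot
from h import *
goto(542,-146.5,140,-17.4)
c=pickle.load(open("pics/top0.pkl","rb"))
C=np.array([542,-146.5]);
th=np.radians(-17.4); u=np.array([np.cos(th),np.sin(th)]); v=np.array([-u[1],u[0]])
img=c["pixels"].astype(np.float32)
for s0 in np.arange(-84,85,2.):
    P=[np.r_[C+s0*u+t*v,60] for t in np.arange(-22,23,4)]
    q=topix(c,P).astype(np.float32)
    val=cv2.remap(img,q[:,0].reshape(1,-1),q[:,1].reshape(1,-1),cv2.INTER_LINEAR)[0].mean(0)
    if abs(s0)>26: print(int(s0),val.astype(int),end=" ; ")
E
```

```text
t 6.8 pos [ 542.6 -137.1  144.5] yaw -17.42 F [ 0.4 -0.9 -1.2] w 56.1 | shift [0.0023 0.0091 0.0045] twist -0.02
-84 [110  98  89] ; -82 [113 101  94] ; -80 [113 101  94] ; -78 [110  98  91] ; -76 [109  98  90] ; -74 [108  96  88] ; -72 [111  99  92] ; -70 [107  96  89] ; -68 [90 86 90] ; -66 [ 60  82 122] ; -64 [ 41  87 152] ; -62 [ 37  89 158] ; -60 [ 37  89 158] ; -58 [ 58  95 149] ; -56 [145 124 104] ; -54 [208 153  64] ; -52 [202 154  73] ; -50 [164 139 108] ; -48 [147 136 130] ; -46 [185 175 172] ; -44 [215 205 202] ; -42 [222 215 211] ; -40 [223 216 213] ; -38 [222 215 211] ; -36 [194 184 179] ; -34 [134 123 117] ; -32 [103  91  82] ; -30 [102  89  80] ; -28 [108  96  87] ; 28 [108  95  87] ; 30 [118 105  97] ; 32 [168 158 153] ; 34 [203 192 188] ; 36 [207 196 193] ; 38 [205 195 191] ; 40 [203 193 189] ; 42 [203 193 189] ; 44 [203 193 190] ; 46 [205 195 192] ; 48 [203 192 186] ; 50 [190 165 135] ; 52 [205 155  75] ; 54 [207 153  56] ; 56 [149 127 101] ; 58 [ 75  99 149] ; 60 [ 41  89 156] ; 62 [ 37  88 157] ; 64 [ 41  87 149] ; 66 [ 58  76 107] ; 68 [76 71 73] ; 70 [83 74 68] ; 72 [99 90 84] ; 74 [107  96  89] ; 76 [110 100  93] ; 78 [108  98  91] ; 80 [106  96  90] ; 82 [110  99  93] ; 84 [107  97  90] ;
```

```bash
python3 - <<'E'
from h import *
goto(530.5,-142.9,88,-17.4)
E
```

```text
t 6.8 pos [ 542.6 -137.1  144.5] yaw -17.42 F [ 0.4 -0.9 -1.2] w 56.1 | shift [-0.0098  0.0092  0.0565] twist -0.02
```

Emit:
play_rows(commands=[{"x": -0.01, "y": 0.009, "z": 0.01, "twist": 0}, {"x": -0.01, "y": 0.009, "z": 0.03, "twist": 0}, {"x": -0.01, "y": 0.009, "z": 0.045, "twist": 0}, {"x": -0.01, "y": 0.009, "z": 0.056, "twist": 0}, {"x": -0.01, "y": 0.009, "z": 0.056, "twist": 0}, {"x": -0.01, "y": 0.009, "z": 0.056, "twist": 0}, {"x": -0.01, "y": 0.009, "z": 0.056, "twist": 0}, {"x": -0.01, "y": 0.009, "z": 0.056, "twist": 0}])

```text
time: 7.6
tool_pos: [530.8, -141.2, 89.6]
tcp_rot: [3.141, -0.002, -0.303]
contact_force: [0.4, -0.2, -1.1]
grip_width: 55.4
finger_force: 30.0
```

```bash
python3 - <<'E'
from plant import bot
from h import *
goto(530.5,-142.9,70,-17.4)
s=bot.capture("scene");w=bot.capture("wrist")
pickle.dump((s,w),open("pics/4.pkl","wb"))
o=bot.get_obs();p=np.array(o["tool_pos"])
tilt(w,p,o["tcp_rot"][2])
print("proj grasp in scene",topix(s,p-[0,0,6]))
b=cv2.resize(s["pixels"][180:280,200:300],(400,400),interpolation=cv2.INTER_CUBIC)
a=cv2.resize(w["pixels"][0:300,130:430],(400,400))
cv2.imwrite("pics/v4.png",np.hstack([b,a])[:,:,::-1])
E
```

```text
t 7.6 pos [ 530.8 -141.2   89.6] yaw -17.36 F [ 0.4 -0.2 -1.1] w 55.4 | shift [0.0002 0.0018 0.0196] twist 0.04
edge px 229.0 334.0 137.0 along 60.7 up -39.3
proj grasp in scene [[245.20196973 212.98817636]]
```

View pics/v4.png

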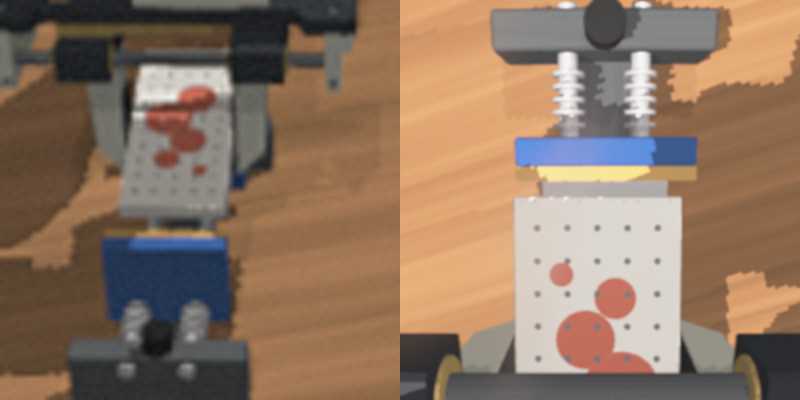

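The wrist view (right half) shows the far jaw's lip at crop x 515–696, y 167–181, with the tile's far edge at x 515–681, y 197. That puts the tile about 2 mm left of the lip, which matches the +1.8 mm y shift the script printed. In the scene view the low end sits just above and inward of the far jaw, with the far top edge at about px (230,231)–(257,233). Next I check the tilt by triangulating from both views.

```bash
python3 - <<'E'
from h import *
s,w=pickle.load(open("pics/4.pkl","rb"))
p=np.array([530.8,-141.2,89.6-6]); th=np.radians(-17.36); u=np.array([np.cos(th),np.sin(th),0]); v=np.array([u[1],-u[0],0]); z=np.array([0,0,1.])
for t in (8,10,12,14,16):
    a=np.radians(t)
    P=[p+(60*np.cos(a)+h*np.sin(a))*u+(-60*np.sin(a)+h*np.cos(a))*z+k*v for h in (4.5,-4.5) for k in (28,-28)]
    print(t,"scene",topix(s,P).round(1).tolist(),"wrist",topix(w,P[:2]).round(1).tolist())
g=cv2.cvtColor(s["pixels"],cv2.COLOR_RGB2GRAY)
print("scene col 244 rows 224-245",[ (r,s["pixels"][r,244].tolist()) for r in range(225,240)])
E
```

```text
8 scene [[228.6, 230.2], [255.8, 230.4], [229.0, 233.4], [256.1, 233.6]] wrist [[340.1, 144.4], [209.9, 144.5]]
10 scene [[228.7, 231.0], [255.9, 231.2], [229.1, 234.0], [256.1, 234.3]] wrist [[339.2, 144.3], [210.9, 144.4]]
12 scene [[228.8, 231.7], [255.9, 232.0], [229.2, 234.7], [256.2, 235.0]] wrist [[338.3, 144.4], [211.8, 144.5]]
14 scene [[228.9, 232.5], [256.0, 232.7], [229.3, 235.3], [256.3, 235.6]] wrist [[337.5, 144.7], [212.7, 144.8]]
16 scene [[229.0, 233.2], [256.1, 233.4], [229.5, 235.9], [256.3, 236.2]] wrist [[336.6, 145.1], [213.6, 145.2]]
scene col 244 rows 224-245 [(225, [141, 136, 131]), (226, [143, 140, 134]), (227, [138, 135, 127]), (228, [142, 139, 133]), (229, [144, 139, 134]), (230, [145, 140, 134]), (231, [138, 133, 129]), (232, [121, 119, 114]), (233, [114, 111, 107]), (234, [81, 82, 80]), (235, [48, 50, 50]), (236, [50, 49, 47]), (237, [118, 98, 63]), (238, [175, 139, 88]), (239, [127, 125, 160])]
```

Emit:
play_rows(commands=[{"x": 0, "y": 0.0018, "z": 0.008, "twist": 0}, {"x": 0, "y": 0.0018, "z": 0.016, "twist": 0}, {"x": 0, "y": 0.0018, "z": 0.0205, "twist": 0}, {"x": 0, "y": 0.0018, "z": 0.0205, "twist": 0}, {"x": 0, "y": 0.0018, "z": 0.0205, "twist": 0}, {"x": 0, "y": 0.0018, "z": 0.0205, "twist": 0}, {"x": 0, "y": 0.0018, "z": 0.0205, "twist": 0}, {"x": 0, "y": 0.0018, "z": 0.0205, "twist": 0}])

```text
time: 8.5
tool_pos: [529.9, -142.8, 68.6]
tcp_rot: [3.141, -0.001, -0.303]
contact_force: [-1.3, 0.5, -1.4]
grip_width: 55.4
finger_force: 30.0
```

Emit:
play_rows(commands=[{"x": 0, "y": 0, "z": 0.001, "twist": 0}, {"x": 0, "y": 0, "z": 0.002, "twist": 0}, {"x": 0, "y": 0, "z": 0.003, "twist": 0}, {"x": 0, "y": 0, "z": 0.003, "twist": 0}, {"x": 0, "y": 0, "z": 0.003, "twist": 0}, {"x": 0, "y": 0, "z": 0.003, "twist": 0}, {"x": 0, "y": 0, "z": 0.003, "twist": 0}, {"x": 0, "y": 0, "z": 0.003, "twist": 0}])

```text
time: 9.3
tool_pos: [529.7, -142.8, 65.4]
tcp_rot: [3.142, 0.0, -0.303]
contact_force: [-1.6, 0.4, 2.4]
grip_width: 55.4
finger_force: 30.0
```

```bash
cat >> h.py <<'E'
def feel():
    from plant import bot
    o=bot.get_obs(); p=np.array(o["tool_pos"]); th=np.radians(-17.4)
    u=np.array([np.cos(th),np.sin(th),0]); v=np.array([-u[1],u[0],0])
    f=np.array(o["contact_force"]); m=np.array(o["moment"]); d=p-[542,-146.5,0]
    print("t",round(float(o["time"]),2),"s",(d@u).round(2),"n",(d@v).round(2),"z",p[2].round(2),"Fu",(f@u).round(2),"Fn",(f@v).round(2),"Fz",f[2].round(2),"Mv",(m@v).round(3),"Mu",(m@u).round(3),"w",round(float(o["grip_width"]),1))
E
python3 - <<'E'
from h import *
feel()
from plant import bot
c=bot.capture("scene"); 
print([ (r,c["pixels"][r,244].tolist()) for r in range(232,250)])
c=bot.capture("wrist"); pickle.dump(c,open("pics/5.pkl","wb"))
print([ (r,c["pixels"][r,277].tolist()) for r in range(120,165,2)])
feel()
E
```

```text
t 9.3 s -12.82 n -0.13 z 65.42 Fu -1.64 Fn -0.05 Fz 2.36 Mv 0.126 Mu 0.03 w 55.4
[(232, [142, 139, 133]), (233, [139, 136, 129]), (234, [143, 138, 132]), (235, [145, 141, 137]), (236, [134, 132, 128]), (237, [166, 147, 116]), (238, [181, 146, 96]), (239, [126, 124, 156]), (240, [66, 103, 168]), (241, [59, 99, 159]), (242, [46, 72, 113]), (243, [34, 52, 77]), (244, [36, 52, 81]), (245, [32, 53, 79]), (246, [27, 49, 77]), (247, [38, 55, 83]), (248, [31, 51, 81]), (249, [35, 53, 81])]
[(120, [126, 152, 222]), (122, [124, 151, 223]), (124, [131, 142, 203]), (126, [249, 220, 152]), (128, [247, 233, 156]), (130, [247, 232, 156]), (132, [247, 233, 156]), (134, [247, 233, 156]), (136, [247, 233, 154]), (138, [247, 243, 228]), (140, [249, 247, 248]), (142, [193, 184, 183]), (144, [181, 173, 171]), (146, [180, 173, 171]), (148, [228, 222, 215]), (150, [213, 203, 195]), (152, [199, 190, 183]), (154, [200, 191, 184]), (156, [215, 208, 200]), (158, [222, 217, 211]), (160, [222, 216, 210]), (162, [221, 216, 209]), (164, [223, 217, 211])]
t 9.4 s -12.8 n -0.12 z 65.39 Fu -0.91 Fn -0.33 Fz 2.13 Mv 0.17 Mu 0.033 w 55.5
```

Emit:
play_rows(commands=[{"x": 0, "y": 0, "z": 0.0005, "twist": 0}, {"x": 0, "y": 0, "z": 0.001, "twist": 0}, {"x": 0, "y": 0, "z": 0.001, "twist": 0}, {"x": 0, "y": 0, "z": 0.001, "twist": 0}, {"x": 0, "y": 0, "z": 0.001, "twist": 0}, {"x": 0, "y": 0, "z": 0.001, "twist": 0}, {"x": 0, "y": 0, "z": 0.001, "twist": 0}, {"x": 0, "y": 0, "z": 0.001, "twist": 0}])

```text
time: 10.2
tool_pos: [530.0, -142.9, 65.1]
tcp_rot: [3.141, -0.001, -0.303]
contact_force: [-3.0, 1.0, 8.3]
grip_width: 55.8
finger_force: 30.0
```

```bash
python3 -c "
from h import *
feel()"
```

```text
t 10.2 s -12.48 n -0.16 z 65.15 Fu -3.15 Fn 0.1 Fz 8.28 Mv 0.421 Mu 0.115 w 55.8
```

```bash
python3 - <<'E'
from plant import bot
from h import *
s=bot.capture("scene");w=bot.capture("wrist")
pickle.dump((s,w),open("pics/6.pkl","wb"))
b=cv2.resize(s["pixels"][190:270,205:285],(400,400),interpolation=cv2.INTER_CUBIC)
a=cv2.resize(w["pixels"][80:280,180:380],(400,400))
cv2.imwrite("pics/v6.png",np.hstack([b,a])[:,:,::-1])
E
```

```text
(no output)
```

View pics/v6.png

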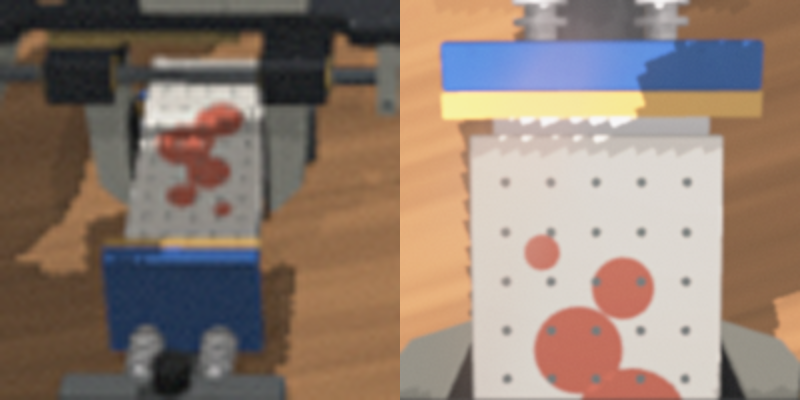

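The wrist view shows the tile's far edge (crop y 137, x 470–722) about 5 mm inward of the lip's inner edge (y 118). From the widths it is roughly 13 mm below the lip top, so it is down at groove height and resting on the ledge. I'll ease the pressure and slide it under the lip.

Emit:
play_rows(commands=[{"x": 0, "y": 0, "z": -0.0008, "twist": 0}, {"x": 0, "y": 0, "z": -0.0015, "twist": 0}, {"x": 0, "y": 0, "z": -0.0015, "twist": 0}, {"x": 0.001, "y": 0, "z": -0.0015, "twist": 0}, {"x": 0.003, "y": 0, "z": -0.0015, "twist": 0}, {"x": 0.005, "y": 0, "z": -0.0015, "twist": 0}, {"x": 0.006, "y": 0, "z": -0.0015, "twist": 0}, {"x": 0.006, "y": 0, "z": -0.0015, "twist": 0}])

```text
time: 11.1
tool_pos: [535.8, -144.7, 65.8]
tcp_rot: [3.142, -0.0, -0.303]
contact_force: [0.8, 0.2, 0.3]
grip_width: 55.9
finger_force: 30.0
```

```bash
python3 -c "
from h import *
feel()"
```

```text
t 11.1 s -6.44 n -0.15 z 65.82 Fu 0.69 Fn 0.41 Fz 0.33 Mv -0.088 Mu 0.057 w 55.9
```

Emit:
play_rows(commands=[{"x": 0.001, "y": 0, "z": 0, "twist": 0}, {"x": 0.002, "y": 0, "z": 0, "twist": 0}, {"x": 0.003, "y": 0, "z": 0, "twist": 0}, {"x": 0.004, "y": 0, "z": 0, "twist": 0}, {"x": 0.005, "y": 0, "z": 0, "twist": 0}, {"x": 0.006, "y": 0, "z": 0, "twist": 0}, {"x": 0.006, "y": 0, "z": 0, "twist": 0}, {"x": 0.006, "y": 0, "z": 0, "twist": 0}])

```text
time: 11.9
tool_pos: [541.0, -146.3, 65.8]
tcp_rot: [3.142, 0.001, -0.303]
contact_force: [-3.1, 1.1, 0.8]
grip_width: 55.3
finger_force: 30.0
```

```bash
python3 - <<'E'
from h import *
from plant import bot
feel()
c=bot.capture("wrist"); pickle.dump(c,open("pics/7.pkl","wb"))
for x in (240,277,315): print([ (r,c["pixels"][r,x].tolist()) for r in range(112,160,3)])
b=cv2.inRange(hsv(c),(100,120,60),(125,255,255));
k=max(cv2.findContours(b,cv2.RETR_EXTERNAL,cv2.CHAIN_APPROX_NONE)[0],key=cv2.contourArea); print(cv2.boundingRect(k))
E
```

```text
t 11.9 s -1.02 n -0.12 z 65.76 Fu -3.26 Fn 0.1 Fz 0.84 Mv 0.455 Mu 0.008 w 55.3
[(112, [148, 120, 105]), (115, [150, 138, 135]), (118, [153, 118, 98]), (121, [132, 110, 108]), (124, [110, 104, 129]), (127, [130, 149, 215]), (130, [134, 156, 222]), (133, [134, 157, 223]), (136, [136, 158, 224]), (139, [137, 158, 224]), (142, [136, 158, 224]), (145, [138, 160, 225]), (148, [134, 153, 220]), (151, [250, 230, 160]), (154, [247, 237, 168]), (157, [248, 236, 164])]
[(112, [106, 103, 106]), (115, [108, 104, 107]), (118, [111, 107, 109]), (121, [99, 100, 116]), (124, [89, 96, 129]), (127, [111, 146, 221]), (130, [113, 152, 225]), (133, [110, 152, 225]), (136, [110, 150, 225]), (139, [108, 149, 226]), (142, [108, 150, 227]), (145, [107, 152, 228]), (148, [104, 141, 220]), (151, [250, 233, 152]), (154, [247, 236, 156]), (157, [247, 237, 156])]
[(112, [179, 173, 174]), (115, [181, 175, 175]), (118, [163, 158, 158]), (121, [161, 156, 159]), (124, [51, 72, 112]), (127, [65, 95, 147]), (130, [64, 96, 148]), (133, [62, 93, 145]), (136, [63, 94, 146]), (139, [62, 93, 145]), (142, [61, 94, 145]), (145, [62, 95, 145]), (148, [66, 89, 135]), (151, [194, 153, 95]), (154, [193, 152, 94]), (157, [194, 155, 96])]
(267, 123, 92, 26)
```

Wall contact came at s≈−3.4 as predicted, and the force follows the spring. I'll keep pushing.

Emit:
play_rows(commands=[{"x": 0.0012, "y": 0, "z": 0, "twist": 0}, {"x": 0.0024, "y": 0, "z": 0, "twist": 0}, {"x": 0.0036, "y": 0, "z": 0, "twist": 0}, {"x": 0.0048, "y": 0, "z": 0, "twist": 0}, {"x": 0.006, "y": 0, "z": 0, "twist": 0}, {"x": 0.007, "y": 0, "z": 0, "twist": 0}, {"x": 0.008, "y": 0, "z": 0, "twist": 0}, {"x": 0.008, "y": 0, "z": 0, "twist": 0}])

```text
time: 12.75
tool_pos: [547.9, -148.4, 65.6]
tcp_rot: [-3.142, 0.003, -0.303]
contact_force: [-8.0, 0.9, 2.5]
grip_width: 55.5
finger_force: 30.0
```

```bash
python3 -c "
from h import *
feel()"
```

```text
t 12.75 s 6.22 n -0.09 z 65.59 Fu -7.88 Fn -1.51 Fz 2.52 Mv 1.057 Mu -0.037 w 55.5
```

Emit:
play_rows(commands=[{"x": 0.001, "y": 0, "z": 0, "twist": 0}, {"x": 0.002, "y": 0, "z": 0, "twist": 0}, {"x": 0.003, "y": 0, "z": 0, "twist": 0}, {"x": 0.004, "y": 0, "z": 0, "twist": 0}, {"x": 0.005, "y": 0, "z": 0, "twist": 0}, {"x": 0.005, "y": 0, "z": 0, "twist": 0}, {"x": 0.005, "y": 0, "z": 0, "twist": 0}, {"x": 0.005, "y": 0, "z": 0, "twist": 0}])

```text
time: 13.55
tool_pos: [551.9, -149.6, 65.4]
tcp_rot: [-3.141, 0.005, -0.303]
contact_force: [-9.6, 2.5, 3.3]
grip_width: 55.8
finger_force: 30.0
```

```bash
python3 - <<'E'
from h import *
from plant import bot
feel()
c=bot.capture("wrist"); w=c; t=bot.capture("top"); s=bot.capture("scene"); pickle.dump((w,t,s),open("pics/8.pkl","wb"))
for x in (315,): print([ (r,c["pixels"][r,x].tolist()) for r in range(118,160,3)])
b=cv2.resize(s["pixels"][190:270,205:285],(400,400),interpolation=cv2.INTER_CUBIC)
a=cv2.resize(t["pixels"][145:255,275:385],(400,400),interpolation=cv2.INTER_CUBIC)
cv2.imwrite("pics/v8.png",np.hstack([b,a])[:,:,::-1])
E
```

```text
t 13.55 s 10.33 n -0.03 z 65.41 Fu -9.88 Fn -0.46 Fz 3.28 Mv 1.401 Mu -0.015 w 55.8
[(118, [183, 178, 178]), (121, [163, 159, 160]), (124, [50, 73, 110]), (127, [63, 93, 143]), (130, [64, 96, 149]), (133, [64, 97, 149]), (136, [64, 96, 147]), (139, [63, 94, 147]), (142, [62, 95, 145]), (145, [64, 97, 149]), (148, [62, 92, 144]), (151, [182, 146, 94]), (154, [195, 157, 96]), (157, [195, 154, 94])]
```

Push is now 13.7 mm by both position and force, with no slip in the grip. I'll push slightly further, then start lowering the near end.

Emit:
play_rows(commands=[{"x": 0.0006, "y": 0, "z": 0, "twist": 0}, {"x": 0.0012, "y": 0, "z": 0, "twist": 0}, {"x": 0.0014, "y": 0, "z": 0, "twist": 0}, {"x": 0.0014, "y": 0, "z": 0.001, "twist": 0}, {"x": 0.0014, "y": 0, "z": 0.002, "twist": 0}, {"x": 0.0014, "y": 0, "z": 0.003, "twist": 0}, {"x": 0.0014, "y": 0, "z": 0.003, "twist": 0}, {"x": 0.0014, "y": 0, "z": 0.003, "twist": 0}])

```text
time: 14.5
tool_pos: [553.0, -150.0, 62.4]
tcp_rot: [-3.142, 0.005, -0.303]
contact_force: [-11.0, 2.4, 4.1]
grip_width: 55.5
finger_force: 30.0
```

```bash
python3 -c "
from h import *
feel()"
```

```text
t 14.5 s 11.55 n -0.09 z 62.42 Fu -11.22 Fn -1.02 Fz 4.13 Mv 1.54 Mu -0.089 w 55.5
```

View pics/v8.png

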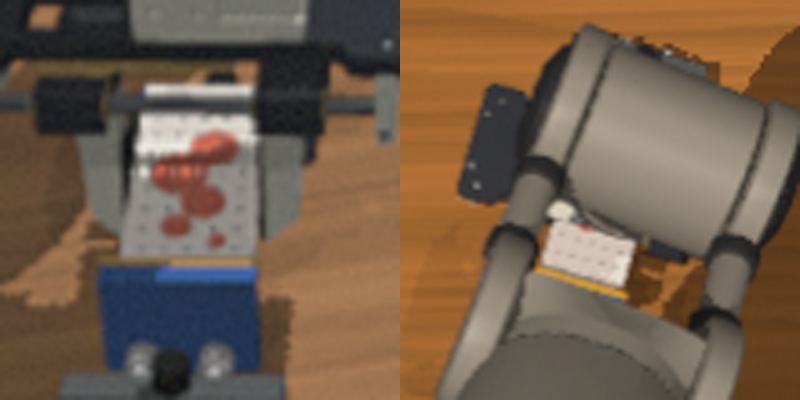

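The scene view shows the far end under the brass lip. The top view shows the tile's near edge just inside the near lip's brass line (crop ~(545–632, 262–290)). I'll continue lowering.

Emit:
play_rows(commands=[{"x": 0, "y": 0, "z": 0.001, "twist": 0}, {"x": 0, "y": 0, "z": 0.002, "twist": 0}, {"x": 0, "y": 0, "z": 0.003, "twist": 0}, {"x": 0, "y": 0, "z": 0.004, "twist": 0}, {"x": 0, "y": 0, "z": 0.005, "twist": 0}, {"x": 0, "y": 0, "z": 0.005, "twist": 0}, {"x": 0, "y": 0, "z": 0.005, "twist": 0}, {"x": 0, "y": 0, "z": 0.005, "twist": 0}])

```text
time: 15.3
tool_pos: [553.0, -150.0, 57.3]
tcp_rot: [-3.142, 0.005, -0.303]
contact_force: [-10.2, 1.0, 3.4]
grip_width: 55.3
finger_force: 30.0
```

```bash
python3 -c "
from h import *
feel()"
```

```text
t 15.3 s 11.51 n -0.07 z 57.3 Fu -10.0 Fn -2.05 Fz 3.43 Mv 1.459 Mu -0.063 w 55.3
```

Emit:
play_rows(commands=[{"x": 0, "y": 0, "z": 0.0008, "twist": 0}, {"x": 0, "y": 0, "z": 0.0016, "twist": 0}, {"x": 0, "y": 0, "z": 0.0024, "twist": 0}, {"x": 0, "y": 0, "z": 0.003, "twist": 0}, {"x": 0, "y": 0, "z": 0.003, "twist": 0}, {"x": 0, "y": 0, "z": 0.003, "twist": 0}, {"x": 0, "y": 0, "z": 0.003, "twist": 0}, {"x": 0, "y": 0, "z": 0.003, "twist": 0}])

```text
time: 16.1
tool_pos: [552.9, -150.0, 54.3]
tcp_rot: [-3.142, 0.005, -0.303]
contact_force: [-10.7, 2.5, 3.3]
grip_width: 55.7
finger_force: 30.0
```

```bash
python3 -c "
from h import *
feel()"
```

```text
t 16.1 s 11.5 n -0.07 z 54.25 Fu -10.92 Fn -0.77 Fz 3.26 Mv 1.385 Mu -0.075 w 55.7
```

Emit:
play_rows(commands=[{"x": 0, "y": 0, "z": 0.0005, "twist": 0}, {"x": 0, "y": 0, "z": 0.001, "twist": 0}, {"x": 0, "y": 0, "z": 0.0015, "twist": 0}, {"x": 0, "y": 0, "z": 0.0015, "twist": 0}, {"x": 0, "y": 0, "z": 0.0015, "twist": 0}, {"x": 0, "y": 0, "z": 0.0015, "twist": 0}, {"x": 0, "y": 0, "z": 0.0015, "twist": 0}, {"x": 0, "y": 0, "z": 0.0015, "twist": 0}])

```text
time: 16.9
tool_pos: [553.1, -150.1, 53.0]
tcp_rot: [3.142, 0.005, -0.303]
contact_force: [-9.0, 2.2, 3.8]
grip_width: 55.4
finger_force: 30.0
```

```bash
python3 -c "
from h import *
feel()"
```

```text
t 16.9 s 11.68 n -0.1 z 52.97 Fu -9.25 Fn -0.55 Fz 3.78 Mv 1.443 Mu -0.088 w 55.4
```

Emit:
play_rows(commands=[{"x": 0, "y": 0, "z": 0.0005, "twist": 0}, {"x": 0, "y": 0, "z": 0.001, "twist": 0}, {"x": 0, "y": 0, "z": 0.0015, "twist": 0}, {"x": 0, "y": 0, "z": 0.0015, "twist": 0}, {"x": 0, "y": 0, "z": 0.0015, "twist": 0}, {"x": 0, "y": 0, "z": 0.0015, "twist": 0}, {"x": 0, "y": 0, "z": 0.0015, "twist": 0}, {"x": 0, "y": 0, "z": 0.0015, "twist": 0}])

```text
time: 17.7
tool_pos: [553.6, -150.3, 52.9]
tcp_rot: [3.141, 0.003, -0.303]
contact_force: [-12.5, 2.5, 15.5]
grip_width: 55.6
finger_force: 30.0
```

```bash
python3 -c "
from h import *
feel()"
```

```text
t 17.7 s 12.19 n -0.12 z 52.88 Fu -12.62 Fn -1.37 Fz 15.48 Mv 1.883 Mu -0.015 w 55.6
```

Firm contact at z≈52.9 means ledges at about 42.4 mm, so the tile is down on both. I'll ease off and draw it back to the middle before releasing.

Emit:
play_rows(commands=[{"x": 0, "y": 0, "z": -0.0007, "twist": 0}, {"x": 0, "y": 0, "z": -0.0013, "twist": 0}, {"x": -0.002, "y": 0, "z": -0.0013, "twist": 0}, {"x": -0.004, "y": 0, "z": -0.0013, "twist": 0}, {"x": -0.006, "y": 0, "z": -0.0013, "twist": 0}, {"x": -0.007, "y": 0, "z": -0.0013, "twist": 0}, {"x": -0.007, "y": 0, "z": -0.0013, "twist": 0}, {"x": -0.007, "y": 0, "z": -0.0013, "twist": 0}])

```text
time: 18.5
tool_pos: [547.5, -148.4, 53.1]
tcp_rot: [3.142, 0.002, -0.303]
contact_force: [-6.1, 1.6, 2.8]
grip_width: 55.7
finger_force: 30.0
```

```bash
python3 -c "
from h import *
feel()"
```

```text
t 18.5 s 5.85 n -0.13 z 53.06 Fu -6.31 Fn -0.28 Fz 2.81 Mv 0.966 Mu -0.032 w 55.7
```

Emit:
play_rows(commands=[{"x": -0.0015, "y": 0, "z": 0, "twist": 0}, {"x": -0.003, "y": 0, "z": 0, "twist": 0}, {"x": -0.0045, "y": 0, "z": 0, "twist": 0}, {"x": -0.006, "y": 0, "z": 0, "twist": 0}, {"x": -0.006, "y": 0, "z": 0, "twist": 0}, {"x": -0.006, "y": 0, "z": 0, "twist": 0}, {"x": -0.006, "y": 0, "z": 0, "twist": 0}, {"x": -0.006, "y": 0, "z": 0, "twist": 0}])

```text
time: 19.3
tool_pos: [542.8, -147.0, 53.2]
tcp_rot: [3.141, -0.001, -0.303]
contact_force: [0.8, -1.5, -3.2]
grip_width: 56.0
finger_force: 30.0
```

```bash
python3 -c "
from h import *
feel()"
```

```text
t 19.3 s 0.89 n -0.2 z 53.24 Fu 1.18 Fn -1.21 Fz -3.17 Mv -0.326 Mu -0.021 w 56.0
```

Emit:
play_rows(commands=[{"x": 0, "y": 0, "z": 0, "twist": 0}, {"x": 0, "y": 0, "z": 0, "twist": 0}, {"x": 0, "y": 0, "z": 0, "twist": 0}, {"x": 0, "y": 0, "z": 0, "twist": 0}, {"x": 0, "y": 0, "z": 0, "twist": 0}, {"x": 0, "y": 0, "z": 0, "twist": 0}, {"x": 0, "y": 0, "z": 0, "twist": 0}, {"x": 0, "y": 0, "z": 0, "twist": 0}], jaw=0)

```text
time: 20.1
tool_pos: [542.6, -146.8, 53.2]
tcp_rot: [3.142, -0.0, -0.303]
contact_force: [-0.0, 1.0, -0.6]
grip_width: 92.3
finger_force: 0.0
```

Emit:
play_rows(commands=[{"x": 0, "y": 0, "z": -0.01, "twist": 0}, {"x": 0, "y": 0, "z": -0.03, "twist": 0}, {"x": 0, "y": 0, "z": -0.06, "twist": 0}, {"x": -0.03, "y": 0, "z": -0.1, "twist": 0}, {"x": -0.06, "y": 0, "z": -0.12, "twist": 0}, {"x": -0.09, "y": 0, "z": -0.12, "twist": 0}, {"x": -0.09, "y": 0, "z": -0.12, "twist": 0}, {"x": -0.09, "y": 0, "z": -0.12, "twist": 0}])

```text
time: 20.9
tool_pos: [457.0, -120.1, 174.2]
tcp_rot: [3.141, -0.002, -0.303]
contact_force: [0.4, -0.0, -0.1]
grip_width: 91.9
finger_force: 0.0
```

```bash
python3 - <<'E'
from h import *
from plant import bot
feel()
w=bot.capture("wrist");s=bot.capture("scene");pickle.dump((w,s),open("pics/9.pkl","wb"))
b=cv2.resize(s["pixels"][190:290,205:305],(350,350),interpolation=cv2.INTER_CUBIC)
a=cv2.resize(w["pixels"],(440,350))
cv2.imwrite("pics/v9.png",np.hstack([b,a])[:,:,::-1])
E
```

```text
t 20.9 s -89.02 n -0.19 z 174.18 Fu 0.44 Fn 0.08 Fz -0.06 Mv 0.005 Mu 0.104 w 91.9
```

View pics/v9.png

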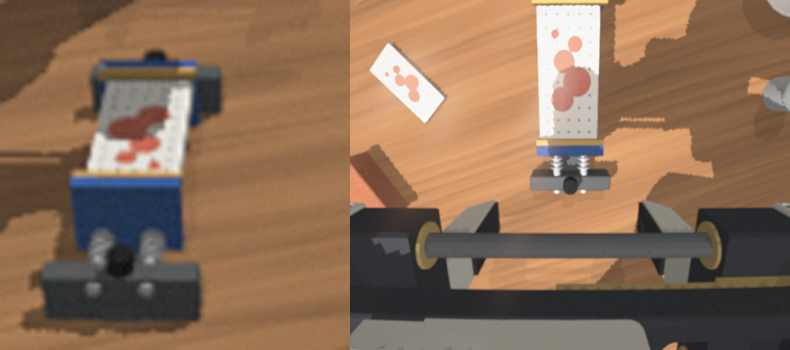

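The scene and wrist views show the tile lying flat between both brass lips, with each end under its lip. I'll clear the arm and check the centring in the top view.

Emit:
play_rows(commands=[{"x": -0.05, "y": -0.05, "z": -0.05, "twist": 0}, {"x": -0.05, "y": -0.1, "z": -0.05, "twist": 0}, {"x": -0.05, "y": -0.15, "z": -0.05, "twist": 0}, {"x": -0.05, "y": -0.2, "z": -0.05, "twist": 0}, {"x": -0.05, "y": -0.25, "z": -0.05, "twist": 0}, {"x": -0.05, "y": -0.3, "z": -0.05, "twist": 0}, {"x": -0.05, "y": -0.33, "z": -0.05, "twist": 0}, {"x": -0.05, "y": -0.33, "z": -0.05, "twist": 0}])

```text
time: 21.8
tool_pos: [509.0, 215.1, 222.3]
tcp_rot: [-3.14, -0.0, -0.299]
contact_force: [0.0, -0.0, -0.6]
grip_width: 91.8
finger_force: 0.0
```

```bash
python3 - <<'E'
from h import *
from plant import bot
feel()
c=bot.capture("top");pickle.dump(c,open("pics/10.pkl","wb"))
C=np.array([542,-146.5]); th=np.radians(-17.4); u=np.array([np.cos(th),np.sin(th)]); v=np.array([-u[1],u[0]])
img=c["pixels"].astype(np.float32)
def prof(pts):
    q=topix(c,pts).astype(np.float32); return cv2.remap(img,q[:,0].reshape(1,-1),q[:,1].reshape(1,-1),cv2.INTER_LINEAR)[0].mean(0).astype(int)
for s0 in list(range(-76,-48,2))+list(range(48,77,2)):
    print(s0,prof([np.r_[C+s0*u+t*v,62] for t in np.arange(-22,23,4)]),end=";")
print("\nacross")
for n in list(range(-36,-20,2))+list(range(20,37,2)):
    print(n,[prof([np.r_[C+s*u+n*v,51] for s in r]).tolist() for r in (range(-44,-20,3),range(20,45,3))],end=";")
c0=pickle.load(open("pics/top0.pkl","rb"))
for nm,(x,y,w,h) in dict(pot1=(240,105,35,35),pot2=(358,100,30,30),pot3=(408,220,30,30),dish=(405,165,45,45),cup=(172,120,40,40),char=(125,185,40,45)).items():
    print(nm,np.abs(c["pixels"][y:y+h,x:x+w].astype(int)-c0["pixels"][y:y+h,x:x+w]).mean().round(1))
E
```

```text
t 21.8 s -139.6 n 335.14 z 222.27 Fu 0.02 Fn -0.01 Fz -0.62 Mv 0.03 Mu 0.038 w 91.8
-76 [76 67 61];-74 [74 65 59];-72 [65 61 62];-70 [44 56 80];-68 [28 55 95];-66 [24 55 98];-64 [24 55 98];-62 [36 60 93];-60 [93 80 67];-58 [136 101  44];-56 [151 119  67];-54 [155 137 115];-52 [153 142 130];-50 [153 143 134];48 [219 207 193];50 [224 211 197];52 [221 207 190];54 [202 171 130];56 [213 160  71];58 [210 156  58];60 [142 126 114];62 [ 71 100 156];64 [ 42  93 162];66 [ 39  92 162];68 [ 43  89 152];70 [ 62  76 103];72 [81 75 76];74 [94 83 77];76 [105  94  87];
across
-36 [[94, 59, 28], [100, 63, 30]];-34 [[94, 59, 27], [100, 63, 30]];-32 [[94, 59, 27], [100, 63, 30]];-30 [[96, 62, 32], [102, 66, 33]];-28 [[134, 109, 88], [132, 104, 81]];-26 [[198, 182, 168], [191, 173, 158]];-24 [[234, 223, 212], [231, 219, 208]];-22 [[237, 227, 217], [237, 227, 217]];20 [[182, 169, 158], [234, 224, 214]];22 [[180, 170, 160], [233, 223, 212]];24 [[182, 171, 160], [236, 225, 216]];26 [[175, 163, 152], [237, 226, 217]];28 [[156, 139, 125], [222, 205, 191]];30 [[147, 112, 82], [179, 149, 125]];32 [[145, 94, 48], [131, 88, 50]];34 [[153, 97, 45], [109, 69, 32]];36 [[157, 99, 47], [98, 62, 29]];pot1 3.7
pot2 4.1
pot3 4.3
dish 4.8
cup 3.9
char 54.7
```

```bash
python3 -c "
from plant import bot
print(bot.close_job())"
```

```text
the job is handed in; nothing more can be done
None
```

The tile is clamped in the sprung-jaw holder, each end under its lip and both jaws pushed back about 4 mm; it was handed in at about 22 s. The largest tile contact force I read was about 20 N, and the cup, dish and pots are unmoved in the last view, though the arm hid the charcoal block.

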